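# Put away the tank-side feed and hides and latch the cabinet

### The arm

A 6-joint arm with a two-finger parallel gripper is mounted at the origin on the work surface. World frame = base frame: x ahead of the robot, y to its left, z up, the work surface at z = 0. Lengths are in mm, angles in rad, forces in N, time in s.
With the tool pointing down it reaches from about 425 to 950 mm from the base axis. Payload 3.5 kg.
Tool frame: the origin (TCP) lies on the centre line of the jaws, within the pads' length; the fingertips stand arm.finger_overhang ahead of it and the grasp point (between the pads) lies 11 mm behind it (arm.finger_overhang is the distance from the TCP to the fingertips, in mm); z points along the fingers, y is the line along which they close (so a half turn about z gives the same grasp; the last joint's range is limited). The gripper opens to 85 mm and grips with 20 to 120 N. Pads are 22 mm wide; open, the fingers measure 114 mm over their backs; the gripper's body (76 mm by 85 mm) begins 54 mm behind the grasp point. The pads swing forward as they close: fully open they stand 13 mm farther back than shut.
Start: joints at [-1.38, 0.286, 1.577, -0, 1.279, -0.15], TCP at [225.636, -636.156, 239.325] pointing down, gripper open.
Joint ranges: [-2.77, 2.77], [-0.9, 2.22], [0.21, 2.48], [-1.53, 4.67], [0.24, 2.81], [-2.84, 2.84]. Speed limits (rad/s): [2.79, 2.79, 3.14, 3.14, 3.14, 3.14].

### API

Orientations are given as a unit quaternion [w, x, y, z].
In Python, from station import telemetry, optics, ticket, arm gives the robot as it stands.
- The arm moves only by the shell command python3 -m crank 'ROWS' [OPENING] [FORCE]. ROWS is JSON, a list of rows, each an object with "travel": the shift along the world's x, y, z in units of 25 mm (1.0 is 25 mm), a list of three; "spin": the turn about the world's z in rad. A call has 1 to 8 rows; each row is the pose to reach, as a shift and turn from the pose commanded when the call began; what a row does not reach only later rows make up. A row lasts 1/8 s, in which the tool goes at most 62.5 mm and 10.7 degrees, less where a joint would pass 70% of its speed; a pose out of reach is approached as far as the arm can. A call with a gripper value outside its range is refused whole. OPENING is the gripper's target within -1 to 1 (shut at 1, half-way at 0, fully open at -1), set as the call begins (- or left out, the last holds). The fingers move at their own pace and stop on an object; FORCE is the grip in N (left out, the last holds). Time passes only in rows, so rows that repeat a pose let the fingers close. It gives the time, the measured TCP pose, the force, the opening and the grip force at its end, in the units of the state.
- telemetry.get_state(): the state, without advancing time (a new reading comes with each control period).
- optics.get_image(name): name is "scene" or "top"; returns the picture (400x640x3 uint8, blue, green, red); there is no depth.
- optics.get_calibration(name): a dict with "fx", "fy", "cx", "cy" (pixels), "R" (3x3) and "t" (3): a world point X has camera coordinates R X + t. Camera axes: x right, y down, z forward; pixel columns grow to the right and rows downward; lengths in mm; the calibration is good to about 2 mm. A picture is of the moment at which its call begins. get_calibration takes no time and is no camera call.
- ticket.close_job(): hands the job in; it is judged then, once.
The state is a dict: "time": time; "joints": joint angles; "joint_velocities": joint speeds; "tau": joint torques, N m; "ee_pos": TCP position; "tcp_rot": TCP orientation; "wrist_force": force on the tool from outside, world axes, zero at the start; "moment": the same for the moment, N m; "width": finger opening in mm; "grip_force": force on a finger pad.
Only numpy, scipy, OpenCV 4.12 (cv2) and the standard library are available. Lean on these libraries where they do the work, as an engineer would, in place of code of your own. Each camera call takes 0.05 s, during which the arm holds its last target. There are 200 camera calls.

### The job

Put the loose gear on the ledge away in the two-bay cabinet: the small ceramic arches go into the bay where the large ceramic cave stands, the feed jars into the bay with the clear feeding tube, each standing upright on the bay's floor. Push both doors fully shut so that they are held by their catches. Leave the cave, the tube and the scraper, bottle and puck on the ledge where they are.

Things in the scene. Friction and masses are not known exactly. Their poses are not given: they have to be found in the camera images.
- cabinet: fixed white two-bay cabinet standing on the ledge, open at the top, 418 mm wide (its y), 170 mm deep (its x), walls 60 mm high and 6 mm thick, no step: the ledge itself, under a white film, is its floor; origin at the centre of its underside, x away from the doors, y to the left, z up. A 6 mm divider at y = 0 parts left bay from right.
- bay_left (a point): middle of the floor of the left bay (robot's view, +y side of the cabinet), level with the ledge. The bay is 200 mm wide along the cabinet's y and 164 mm deep along its x, from the door's inner face (82 mm towards the robot from here) to the back wall. Axes as the cabinet's. Keep clear of the catch on the divider: front 24 mm deep, 20 mm wide
- bay_right (a point): middle of the floor of the right bay (robot's view, -y side of the cabinet), level with the ledge. The bay is 200 mm wide along the cabinet's y and 164 mm deep along its x, from the door's inner face (82 mm towards the robot from here) to the back wall. Axes as the cabinet's. Keep clear of the catch on the divider: front 24 mm deep, 20 mm wide
- door_left (a joint): grey door of the left bay on a vertical hinge at the cabinet's outer front (+y) corner; 0 rad = shut, 1.57 = straight out towards the robot; opens clockwise seen from above. Stays where left (friction under 1 N). From 0.09 to 0.04 rad a sprung ball catch on the divider resists with about 3 N at the edge (5 N half-way along); below 0.04 the catch draws the door shut and holds it
- door_left_hinge (a point): point on the hinge axis of the left door, in the middle of the panel's thickness, 33 mm above the ledge; turns with the cabinet, not with the door
- door_left_edge (a point): free edge of the left door, mid height. The panel is 203 mm wide from the hinge axis to here, 54 mm high (6 to 60 mm above the ledge), 8 mm thick; a 10 mm wide pull stands 12 mm out of its outer face, 192 mm from the hinge. It swings over the ledge where loose things may stand
- door_right (a joint): grey door of the right bay on a vertical hinge at the cabinet's outer front (-y) corner; 0 rad = shut, 1.57 = straight out towards the robot; opens counter-clockwise seen from above. Stays where left (friction under 1 N). From 0.09 to 0.04 rad a sprung ball catch on the divider resists with about 3 N at the edge (5 N half-way along); below 0.04 the catch draws the door shut and holds it
- door_right_hinge (a point): point on the hinge axis of the right door, in the middle of the panel's thickness, 33 mm above the ledge; turns with the cabinet, not with the door
- door_right_edge (a point): free edge of the right door, mid height. The panel is 203 mm wide from the hinge axis to here, 54 mm high (6 to 60 mm above the ledge), 8 mm thick; a 10 mm wide pull stands 12 mm out of its outer face, 192 mm from the hinge. It swings over the ledge where loose things may stand
- jar0_center (a point): centre (22 mm above the underside) of a squat round orange plastic feed jar with a white twist cap, 46 mm diameter, 44 mm tall, about 90 g, standing; z along its axis upwards. May be absent
- jar1_center (a point): centre (22 mm above the underside) of a squat round orange plastic feed jar with a white twist cap, 46 mm diameter, 44 mm tall, about 90 g, standing; z along its axis upwards. May be absent
- jar2_center (a point): centre (22 mm above the underside) of a squat round orange plastic feed jar with a white twist cap, 46 mm diameter, 44 mm tall, about 90 g, standing; z along its axis upwards. May be absent
- arch0_center (a point): centre (20 mm above the underside) of a small grey ceramic arch (a hide for fish), 40 mm wide along its own x (two 9 mm legs; grip across these outer faces), 48 mm long along its own y (the tunnel's direction), 40 mm tall, about 120 g, standing on its legs; z up. May be absent
- arch1_center (a point): centre (20 mm above the underside) of a small grey ceramic arch (a hide for fish), 40 mm wide along its own x (two 9 mm legs; grip across these outer faces), 48 mm long along its own y (the tunnel's direction), 40 mm tall, about 120 g, standing on its legs; z up. May be absent
- arch2_center (a point): centre (20 mm above the underside) of a small grey ceramic arch (a hide for fish), 40 mm wide along its own x (two 9 mm legs; grip across these outer faces), 48 mm long along its own y (the tunnel's direction), 40 mm tall, about 120 g, standing on its legs; z up. May be absent
- cave_center (a point): centre (27 mm above the underside) of the large grey ceramic cave, 110 mm (its y) by 52 mm (its x) by 54 mm tall, 0.5 kg, standing against the back of one of the two bays; it is not to be handled
- tube_center (a point): centre (18 mm above the underside) of the clear acrylic feeding tube, 130 mm long along its y, 28 mm diameter with 36 mm square collars, lying along the back of the other bay; it is not to be handled
- scraper_center (a point): bystander: black magnetic glass scraper, 50 x 80 mm, 42 mm tall, point 20 mm above the ledge
- test_bottle_center (a point): bystander: white bottle, 52 mm diameter, 110 mm tall, point at mid height
- puck_center (a point): bystander: dark steel puck, 64 mm diameter, 24 mm high, point at mid height

How it is judged:
By the outcome, as a careful person would: the job done as asked, in the order asked, and still so for the second after the job is handed in, with the robot touching nothing.
Of jar0, arch0, jar1, arch1, jar2, arch2 only 4 to 6 are there at a start; the rules pass over those that are not, and their reading is None.
At some moment in a run one of jar0, arch0, jar1, arch1, jar2, arch2 may be knocked a few centimetres aside while the robot is not near it.
It also fails if it takes over 210 s, if anything falls off the work surface, if the arm or the gripper's body presses on something with over 40 N, if the wrist force passes 120 N, or if a joint passes its speed limit or range.

## Working session

There is one attempt and no reset: what is moved stays moved. The work goes in short steps, Python scripts to look and compute and a shell command to move; the robot and the scene stay as the last step left them, time stands still between calls to the robot, and variables do not carry over. Pictures are saved under pics/ and viewed, at most 14 in all, crops included, and the job is handed in when it is done.

```bash
mkdir -p pics
python3 - <<'E'
from station import telemetry, optics, ticket, arm
import cv2
for n in("scene","top"):
    cv2.imwrite(f"pics/{n}0.png",optics.get_image(n)); c=optics.get_calibration(n); print(n,c)
s=telemetry.get_state(); print(s, arm.finger_overhang)
E
ls
```

```text
scene {'fx': 414.5693481072225, 'fy': 414.5693481072225, 'cx': 323.4590467755522, 'cy': 204.11622683232935, 'R': array([[-0.11839047,  0.99272117, -0.02209922],
       [ 0.55532295,  0.0477443 , -0.83026315],
       [-0.8231647 , -0.11056745, -0.55693332]]), 't': array([ 105.66073129, -230.13281675, 1578.31617549])}
top {'fx': 371.47978894537766, 'fy': 371.47978894537766, 'cx': 320.86530295569685, 'cy': 198.45855604570903, 'R': array([[-0.01648385, -0.99984932, -0.0054432 ],
       [-0.99612225,  0.01689246, -0.086343  ],
       [ 0.08642194,  0.00399883, -0.9962506 ]]), 't': array([ -49.82372935,  530.56837061, 1317.08504834])}
{'time': 0.1, 'joints': array([-1.38001451e+00,  2.87092280e-01,  1.57809853e+00,  2.33959367e-05,
        1.27859740e+00, -1.49985189e-01]), 'joint_velocities': array([-0.00122207, -0.00105751, -0.00284119, -0.00078128, -0.00092666,
        0.00055011]), 'tau': array([ 6.45162945e-04, -4.07295942e+01, -2.93699777e+01, -1.23421628e-04,
        3.44019172e-03,  1.16293040e-05]), 'ee_pos': array([ 225.51852268, -635.57212211,  238.03856593]), 'tcp_rot': array([-1.09778078e-03,  9.85519792e-01,  1.69556877e-01, -1.11952363e-05]), 'wrist_force': array([-0.49487695,  0.53667228,  0.41333363]), 'moment': array([-0.07824642, -0.01379824, -0.00670056]), 'grip_force': 0.0, 'width': 85.60019432992645} 8.0
pics
```

View pics/top0.png

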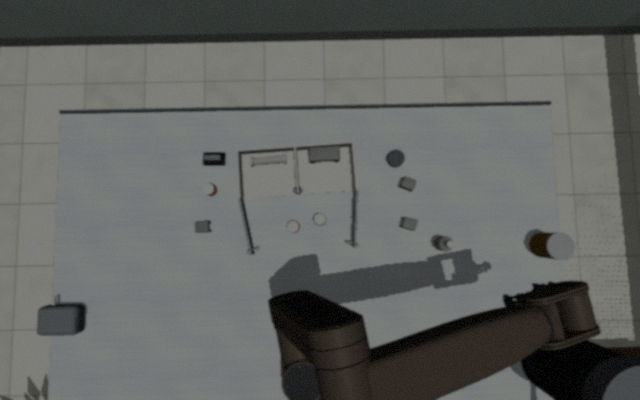

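View pics/scene0.png

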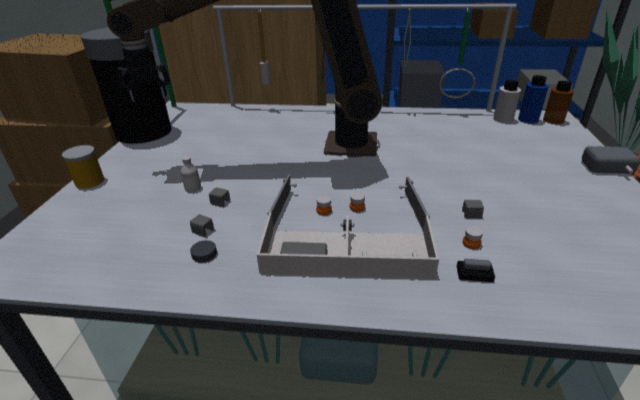

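The top view shows the cabinet (240-355, 145-195) with both doors open. The cave is in the right bay (324,154) and the tube in the left (268,160). Jars are at (293,226), (320,218) and (210,189), and arches at (407,184), (408,223) and (203,227). The scene view agrees, so all six items are there.

```bash
cat > h.py <<'E'
import numpy as np, cv2
from station import telemetry, optics
def ray(n,u,v,z):
    c=optics.get_calibration(n);R=np.array(c["R"]);t=np.array(c["t"])
    d=R.T@np.array([(u-c["cx"])/c["fx"],(v-c["cy"])/c["fy"],1]);o=-R.T@t
    return (o+d*(z-o[2])/d[2]).round(1)
def crop(n,x0,y0,x1,y1,f,out,k=1):
    im=np.mean([optics.get_image(n).astype(float) for _ in range(k)],0)
    im=np.clip(im*1.6,0,255).astype(np.uint8)
    cv2.imwrite(out,cv2.resize(im[y0:y1,x0:x1],None,fx=f,fy=f,interpolation=cv2.INTER_CUBIC))
def st():
    s=telemetry.get_state();print(round(s["time"],2),s["ee_pos"].round(1),s["wrist_force"].round(1),round(s["width"],1),round(s["grip_force"],1),s["joints"].round(2))
E
python3 - <<'E'
from h import *
crop("top",190,135,460,265,2.96,"pics/t1.png",3)
crop("scene",170,170,500,290,2.42,"pics/s1.png",3)
E
```

```text
(no output)
```

View pics/t1.png

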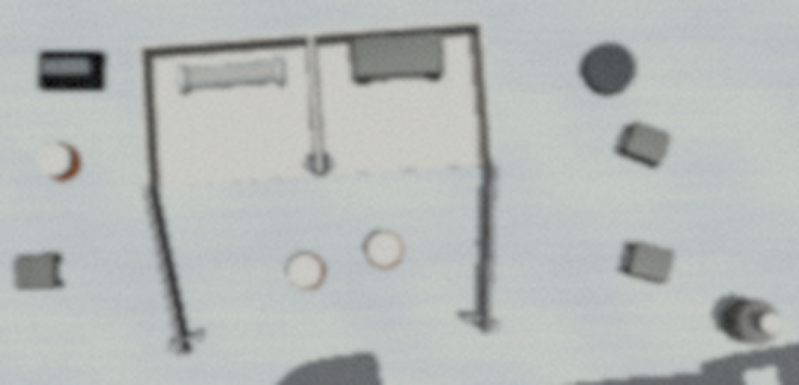

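View pics/s1.png

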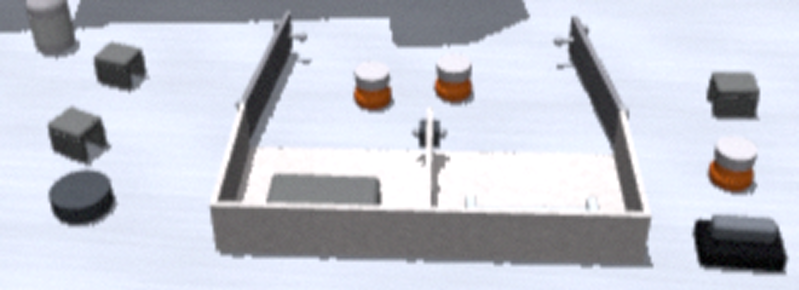

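Run:
```python
from h import *
from scipy.optimize import minimize
T=lambda x,y,z:ray("top",190+(x+.5)/2.96-.5,135+(y+.5)/2.96-.5,z)
S=lambda x,y,z:ray("scene",170+(x+.5)/2.42-.5,170+(y+.5)/2.42-.5,z)
for k,a in dict(jA=(306,270),jB=(384,249),jC=(57,160)).items(): print(k,T(*a,44))
for a in [(372,72),(453,64),(735,145)]: print("jar scene",S(*a,44))
for k,a in dict(BL=(148,50),BR=(477,29),HL=(154,187),HR=(489,167),EL=(182,343),ER=(485,323),catch=(318,163),divback=(313,40)).items(): print(k,T(*a,60))
for a in [(213,209),(648,213)]: print("cab scene back corners",S(*a,60))
for k,a,z in [("cave front top L",(353,78),54),("cave front top R",(441,75),54),("tubeL",(185,80),36),("tubeR",(284,72),36),("puck",(607,68),24),("bottle",(770,322),110),("scr",(71,70),42)]: print(k,T(*a,z))
# arches: silhouette fit
ims={n:np.mean([optics.get_image(n).astype(float) for _ in range(3)],0).mean(2) for n in("top","scene")}
cal={n:optics.get_calibration(n) for n in ims}
def hull(n,x,y,th,F=8):
    c=cal[n];r=np.array([[np.cos(th),-np.sin(th)],[np.sin(th),np.cos(th)]])
    P=np.array([[*(r@[sx*20,sy*24]+[x,y]),z] for sx in(-1,1) for sy in(-1,1) for z in(0,40)])
    q=P@np.array(c["R"]).T+c["t"];return np.c_[q[:,0]/q[:,2]*c["fx"]+c["cx"],q[:,1]/q[:,2]*c["fy"]+c["cy"]]
def prep(n,x,y):
    h=hull(n,x,y,0);c=h.mean(0).astype(int);w=16
    p=ims[n][c[1]-w:c[1]+w,c[0]-w:c[0]+w];bg=np.median(np.r_[p[0],p[-1]])
    return c-w,cv2.resize(bg-p,None,fx=8,fy=8,interpolation=cv2.INTER_LINEAR)>.22*bg
for g in [(638,143),(645,260),(38,268)]:
    x0,y0,_=T(*g,30); M={n:prep(n,x0,y0) for n in ims}
    def cost(p):
        s=0
        for n,(o,m) in M.items():
            h=(hull(n,*p)-o+.5)*8-.5;k=np.zeros(m.shape,np.uint8);cv2.fillConvexPoly(k,cv2.convexHull(h.round().astype(np.int32)),1)
            s+=np.sum(k.astype(bool)^m)/k.sum()
        return s
    rs=sorted([minimize(cost,[x0,y0,t],method="Nelder-Mead",options=dict(initial_simplex=[[x0,y0,t],[x0+8,y0,t],[x0,y0+8,t],[x0,y0,t+.25]])) for t in np.arange(0,3.1,.35)],key=lambda r:r.fun)
    print("arch",[(r.x.round(2).tolist(),round(r.fun,3)) for r in rs[:4]])
st()
a=np.hstack([cv2.resize(np.clip(ims["scene"][y-18:y+18,x-18:x+18]*1.8,0,255).astype(np.uint8),(260,260),interpolation=cv2.INTER_CUBIC) for x,y in[(202,226),(219,198),(473,209)]])
b=np.hstack([cv2.resize(np.clip(ims["top"][y-14:y+14,x-14:x+14]*2,0,255).astype(np.uint8),(260,260),interpolation=cv2.INTER_CUBIC) for x,y in[(407,184),(408,223),(203,227)]])
cv2.imwrite("pics/arch.png",np.vstack([a,b]))
```

```text
jA [432.4  41.   44. ]
jB [455.8 -52.4  44. ]
jC [569.4 339.5  44. ]
jar scene [460.7 -50.6  44. ]
jar scene [435.3  43.2  44. ]
jar scene [566.8 344.4  44. ]
BL [698.4 226.6  60. ]
BR [ 717.  -168.3   60. ]
HL [533.3 219.1  60. ]
HR [ 550.4 -178.6   60. ]
EL [349.2 185.9  60. ]
ER [ 366.7 -169.5   60. ]
catch [558.6  24.2  60. ]
divback [707.1  28.5  60. ]
cab scene back corners [ 735.1 -170.6   60. ]
cab scene back corners [702.5 239.1  60. ]
cave front top L [661.2 -18.6  54. ]
cave front top R [ 663.  -124.3   54. ]
tubeL [665.8 186.7  36. ]
tubeR [673.5  66.   36. ]
puck [ 673.9 -329.6   24. ]
bottle [ 364.4 -485.9  110. ]
scr [679.3 324.2  42. ]
arch [([580.06, -369.99, -0.39], np.float64(0.204)), ([580.06, -370.34, 2.75], np.float64(0.206)), ([580.02, -369.97, -0.39], np.float64(0.206)), ([579.77, -370.17, 2.77], np.float64(0.208))]
arch [([436.25, -368.72, 2.86], np.float64(0.182)), ([436.23, -368.55, -0.28], np.float64(0.185)), ([436.38, -368.59, 2.85], np.float64(0.188)), ([436.16, -368.43, 2.87], np.float64(0.188))]
arch [([437.37, 367.98, 3.2], np.float64(0.184)), ([437.11, 367.81, 0.07], np.float64(0.186)), ([437.3, 367.96, 3.2], np.float64(0.186)), ([437.44, 367.86, 0.09], np.float64(0.188))]
0.7 [ 225.7 -636.2  239.4] [ 0.2 -0.1  0.2] 85.4 0.0 [-1.38  0.29  1.58 -0.    1.28 -0.15]
```

View pics/arch.png

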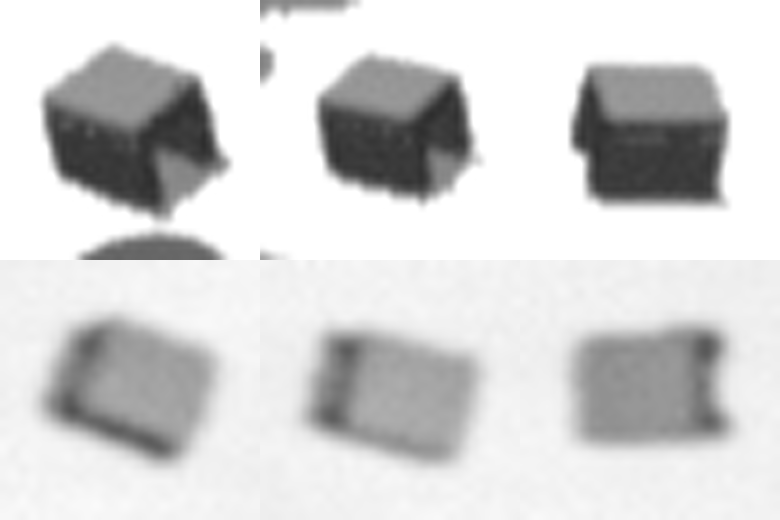

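The tunnels run roughly along y, with arch yaws of -0.39, -0.28 and +0.07. I need one sharper look to fix the cabinet's pose.

Run:
```python
from h import *
def c(n,x0,y0,x1,y1,f):
    im=np.mean([optics.get_image(n).astype(float) for _ in range(3)],0)
    return cv2.resize(np.clip(im*1.6,0,255).astype(np.uint8)[y0:y1,x0:x1],None,fx=f,fy=f,interpolation=cv2.INTER_CUBIC)
a=c("top",232,140,362,200,6);b=c("scene",250,225,445,280,4)
cv2.imwrite("pics/cab.png",np.vstack([a,b]))
```

```text
(no output)
```

View pics/cab.png

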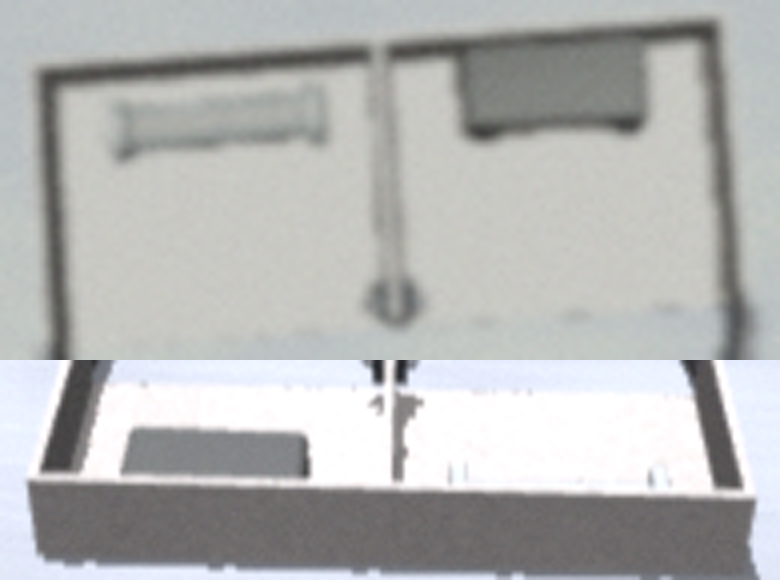

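Run:
```python
from h import *
T=lambda x,y,z:ray("top",232+(x+.5)/6-.5,140+(y+.5)/6-.5,z)
S=lambda x,y,z:ray("scene",250+(x+.5)/4-.5,225+(y-360+.5)/4-.5,z)
print("outer BL",T(33,66,60),S(754,497,60)); print("outer BR",T(722,15,60),S(28,481,60))
print("inner floor BL",T(63,82,0),"BR",T(702,42,0),"front R",T(728,310,0),"front L",T(72,345,0))
print("inner top BL",T(42,75,60),"BR",T(717,23,60))
print("divider top back",T(380,45,60),"front",T(396,310,60))
print("floor front line R",T(560,318,0),"L",T(230,340,0))
print("cave top FL,FR",T(464,125,54),T(645,122,54),"tube front L R",T(118,158,0),T(322,143,0))
```

```text
outer BL [702.1 235.8  60. ] [706.3 240.2  60. ]
outer BR [ 725.5 -172.4   60. ] [ 731.2 -174.2   60. ]
inner floor BL [705. 231.   0.] BR [ 723.2 -164.7    0. ] front R [ 556.2 -176.7    0. ] front L [541.5 225.2   0. ]
inner top BL [696.6 230.4  60. ] BR [ 720.7 -169.3   60. ]
divider top back [711.1  30.3  60. ] front [553.2  22.5  60. ]
floor front line R [553.  -73.8   0. ] L [543.  128.4   0. ]
cave top FL,FR [663.4 -18.6  54. ] [ 663.3 -125.8   54. ] tube front L R [656.9 197.    0. ] [664.  71.   0.]
```

The cabinet sits at about (631, 27) with yaw 0.055, putting bay_left near (622, 130) and bay_right near (634, -76). The cave's front is at x≈664 and the tube's at about 657. I'll start with the arch at (436, -369), which needs a spin of 0.95.

```bash
cat > d.py <<'E'
# current positions: jars by orange blobs, arches by dark grey blobs (scene cam, mid-body plane)
from h import *
def det():
    im=np.mean([optics.get_image("scene").astype(np.float32) for _ in range(2)],0)
    b,g,r=cv2.split(im)
    for nm,m,z in(("jar",(r-b>45)&(r-g>15),12),("dark",(im.max(2)<62),16)):
        m=m.astype(np.uint8);m[:172]=0;m[290:]=0;m[:,:170]=0;m[:,500:]=0
        n,_,s,c=cv2.connectedComponentsWithStats(m)
        print(nm,[(ray("scene",*c[i],z)[:2].tolist(),int(s[i,4])) for i in range(1,n) if 15<s[i,4]<700])
    st()
if __name__=="__main__": det()
E
python3 d.py
python3 -m crank '[{"travel":[4,5,-1],"spin":0.5},{"travel":[8.43,10.7,-3],"spin":0.95},{"travel":[8.43,10.7,-5],"spin":0.95},{"travel":[8.43,10.7,-5],"spin":0.95},{"travel":[8.43,10.7,-5],"spin":0.95},{"travel":[8.43,10.7,-5],"spin":0.95},{"travel":[8.43,10.7,-5],"spin":0.95},{"travel":[8.43,10.7,-5],"spin":0.95}]' -1 40
```

```text
jar [([442.4, 43.2], 83), ([468.1, -50.2], 88), ([581.1, 342.2], 120)]
dark [([344.7, -477.0], 66), ([508.0, -181.3], 507), ([475.5, 218.9], 490), ([443.4, -367.7], 190), ([445.4, 367.1], 202), ([586.9, -368.7], 219), ([560.3, 336.5], 24), ([698.5, -319.5], 199), ([694.8, 330.3], 610)]
1.1 [ 225.6 -636.1  239.3] [ 0.6 -0.5  0.4] 85.2 0.0 [-1.38  0.29  1.58 -0.    1.28 -0.15]
time: 2.1
ee_pos: [436.6, -369.2, 114.9]
tcp_rot: [0.001, 0.799, 0.602, -0.0]
wrist_force: [-0.0, 0.7, 0.3]
width: 85.3
grip_force: 0.0
```

```bash
python3 -m crank '[{"travel":[0,0,-2.5]},{"travel":[0,0,-3.5]},{"travel":[0,0,-4]},{"travel":[0,0,-4]},{"travel":[0,0,-4]}]' -1
python3 -m crank '[{"travel":[0,0,0]},{"travel":[0,0,0]},{"travel":[0,0,0]},{"travel":[0,0,0]},{"travel":[0,0,0]},{"travel":[0,0,2]},{"travel":[0,0,4]},{"travel":[0,0,4]}]' 1 40; python3 d.py
```

```text
jar [([442.7, 43.4], 88), ([468.1, -50.0], 89), ([581.1, 342.1], 120)]
dark [([341.3, -477.1], 45), ([291.9, -475.8], 21), ([501.4, -181.4], 522), ([472.1, 218.4], 476), ([434.8, -371.3], 254), ([445.5, 367.1], 199), ([586.7, -368.7], 211), ([699.4, -319.1], 188), ([694.5, 330.2], 596)]
2.2 [ 436.4 -370.3  115.5] [-0.7 -0.2  0.1] 85.3 0.0 [-0.88  0.2   1.93 -0.    1.02 -0.6 ]invalid input
invalid input
```

Those calls were refused because every row needs a spin.

```bash
python3 -m crank '[{"travel":[0,0,-2.5],"spin":0},{"travel":[0,0,-3.5],"spin":0},{"travel":[0,0,-4],"spin":0},{"travel":[0,0,-4],"spin":0},{"travel":[0,0,-4],"spin":0}]' -1
python3 -m crank '[{"travel":[0,0,0],"spin":0},{"travel":[0,0,0],"spin":0},{"travel":[0,0,0],"spin":0},{"travel":[0,0,0],"spin":0},{"travel":[0,0,0],"spin":0},{"travel":[0,0,2],"spin":0},{"travel":[0,0,4],"spin":0},{"travel":[0,0,4],"spin":0}]' 1 40; python3 d.py
```

```text
time: 2.82
ee_pos: [437.2, -370.1, 16.1]
tcp_rot: [0.002, 0.799, 0.601, 0.0]
wrist_force: [0.2, 0.3, -0.0]
width: 85.4
grip_force: 0.0
time: 3.82
ee_pos: [438.4, -370.9, 118.8]
tcp_rot: [0.005, 0.799, 0.602, 0.0]
wrist_force: [-0.3, 1.1, -1.7]
width: 39.2
grip_force: 41.2
jar [([442.1, 43.4], 89), ([468.1, -50.1], 87), ([581.2, 342.1], 122)]
dark [([343.0, -475.9], 37), ([292.8, -448.5], 47), ([500.8, -181.4], 521), ([472.6, 218.4], 476), ([445.6, 367.0], 200), ([587.0, -368.8], 212), ([699.5, -319.3], 188), ([694.6, 330.2], 596)]
3.92 [ 436.1 -368.3  113.8] [-0.2 -0.1 -1.6] 39.4 41.2 [-0.88  0.2   1.93  0.    1.02 -0.6 ]
```

```bash
python3 -m crank '[{"travel":[2,2.5,0],"spin":0.1},{"travel":[4,5,0],"spin":0.25},{"travel":[6,8,0],"spin":0.33},{"travel":[7,9.2,0],"spin":0.33},{"travel":[7,9.2,0],"spin":0.33},{"travel":[7,9.2,-2],"spin":0.33},{"travel":[7,9.2,-3],"spin":0.33},{"travel":[7,9.2,-3],"spin":0.33}]' 1 40
python3 -m crank '[{"travel":[0,0,-0.5],"spin":0},{"travel":[0,0,-0.95],"spin":0},{"travel":[0,0,-0.95],"spin":0},{"travel":[0,0,-0.95],"spin":0}]' 1 40
python3 -m crank '[{"travel":[0,0,0],"spin":0},{"travel":[0,0,0],"spin":0},{"travel":[0,0,0],"spin":0},{"travel":[0,0,1.5],"spin":0},{"travel":[0,0,4],"spin":0},{"travel":[0,0,4],"spin":0}]' -0.3;python3 d.py
```

```text
time: 4.92
ee_pos: [607.4, -136.8, 33.6]
tcp_rot: [-0.005, 0.689, 0.725, -0.002]
wrist_force: [0.6, -0.2, 0.1]
width: 39.5
grip_force: 41.1
time: 5.42
ee_pos: [611.4, -138.8, 15.9]
tcp_rot: [0.0, 0.689, 0.725, 0.0]
wrist_force: [-0.4, -0.7, -2.1]
width: 39.6
grip_force: 41.3
time: 6.18
ee_pos: [615.6, -140.3, 122.9]
tcp_rot: [0.006, 0.689, 0.725, 0.002]
wrist_force: [0.4, -0.6, 0.5]
width: 55.4
grip_force: 0.0
jar [([442.5, 44.1], 92), ([468.2, -50.2], 90), ([581.0, 342.1], 121)]
dark [([343.2, -475.0], 32), ([471.8, 218.3], 471), ([445.6, 367.0], 196), ([587.2, -368.7], 205), ([549.4, 14.8], 17), ([699.7, -318.8], 185), ([694.4, 330.1], 587)]
6.28 [ 611.9 -138.8  116.7] [-0.4  0.3 -0.8] 55.6 0.0 [-0.38  0.31  1.79 -0.    1.04 -0.43]
```

```bash
python3 -m crank '[{"travel":[-0.5,-2.5,0],"spin":-0.15},{"travel":[-1,-5,0],"spin":-0.3},{"travel":[-1.26,-7.5,0],"spin":-0.44},{"travel":[-1.26,-9.25,0],"spin":-0.44},{"travel":[-1.26,-9.25,0],"spin":-0.44},{"travel":[-1.26,-9.25,-2],"spin":-0.44},{"travel":[-1.26,-9.25,-4],"spin":-0.44},{"travel":[-1.26,-9.25,-4.05],"spin":-0.44}]' -1
python3 -m crank '[{"travel":[0,0,0],"spin":0},{"travel":[0,0,0],"spin":0},{"travel":[0,0,0],"spin":0},{"travel":[0,0,0],"spin":0},{"travel":[0,0,0],"spin":0},{"travel":[0,0,0],"spin":0},{"travel":[0,0,2],"spin":0},{"travel":[0,0,4],"spin":0}]' 1 40;python3 d.py
```

```text
time: 7.28
ee_pos: [575.7, -365.0, 6.9]
tcp_rot: [-0.007, 0.83, 0.557, -0.002]
wrist_force: [-0.5, 0.3, 0.1]
width: 85.3
grip_force: 0.0
time: 8.28
ee_pos: [579.2, -369.4, 114.6]
tcp_rot: [-0.001, 0.831, 0.557, -0.0]
wrist_force: [0.7, -1.1, -0.7]
width: 39.2
grip_force: 41.0
jar [([441.5, 43.4], 90), ([467.8, -50.9], 93), ([581.4, 342.0], 123)]
dark [([530.9, -172.6], 697), ([472.1, 218.3], 473), ([445.4, 367.1], 198), ([686.6, -319.7], 259), ([694.4, 330.1], 591)]
8.38 [ 583.4 -372.9  123. ] [ 1.3 -1.1 -0.1] 39.5 41.1 [-0.71  0.42  1.62  0.    1.08 -0.33]
```

```bash
python3 -m crank '[{"travel":[0.2,2.5,0],"spin":0.15},{"travel":[0.4,5,0],"spin":0.3},{"travel":[0.8,7.5,0],"spin":0.44},{"travel":[1.1,10,0],"spin":0.44},{"travel":[1.1,11.7,0],"spin":0.44},{"travel":[1.1,11.7,0],"spin":0.44},{"travel":[1.1,11.7,-2],"spin":0.44},{"travel":[1.1,11.7,-3],"spin":0.44}]' 1 40
python3 -m crank '[{"travel":[0,0,0],"spin":0},{"travel":[0,0,-0.5],"spin":0},{"travel":[0,0,-0.95],"spin":0},{"travel":[0,0,-0.95],"spin":0},{"travel":[0,0,-0.95],"spin":0}]' 1 40
python3 -m crank '[{"travel":[0,0,0],"spin":0},{"travel":[0,0,0],"spin":0},{"travel":[0,0,0],"spin":0},{"travel":[0,0,1.5],"spin":0},{"travel":[0,0,4],"spin":0},{"travel":[0,0,4],"spin":0}]' -0.3;python3 d.py
```

```text
time: 9.38
ee_pos: [605.6, -77.8, 36.5]
tcp_rot: [-0.002, 0.689, 0.724, -0.001]
wrist_force: [0.7, -0.5, -0.7]
width: 39.1
grip_force: 41.0
time: 10.0
ee_pos: [608.6, -78.1, 17.0]
tcp_rot: [0.001, 0.689, 0.725, 0.0]
wrist_force: [-0.4, -1.0, 4.6]
width: 39.5
grip_force: 42.3
time: 10.75
ee_pos: [611.6, -78.5, 122.3]
tcp_rot: [0.006, 0.689, 0.725, 0.003]
wrist_force: [0.1, -0.4, 0.4]
width: 55.5
grip_force: 0.0
jar [([442.1, 44.5], 90), ([468.4, -50.3], 89), ([581.2, 341.9], 126)]
dark [([344.4, -474.5], 33), ([371.2, -128.8], 537), ([539.3, -171.4], 655), ([470.8, 218.2], 471), ([445.4, 367.1], 198), ([537.5, 14.3], 35), ([537.3, 30.2], 35), ([611.1, -68.4], 330), ([699.6, -319.2], 186), ([694.5, 330.2], 592)]
10.85 [607.8 -77.4 116.4] [ 0.5 -0.6 -0.8] 55.3 0.0 [-0.29  0.28  1.83  0.    1.04 -0.34]
```

```bash
python3 -m crank '[{"travel":[-0.8,2.4,0],"spin":0.02},{"travel":[-1.6,4.8,0],"spin":0.02},{"travel":[-2.5,7.2,0],"spin":0.02},{"travel":[-3.5,9.6,0],"spin":0.02},{"travel":[-4.5,12,0],"spin":0.02},{"travel":[-5.5,14.4,0],"spin":0.02},{"travel":[-6.8,16.5,0],"spin":0.02},{"travel":[-6.8,17.8,0],"spin":0.02}]' -1
python3 -m crank '[{"travel":[0,0,0],"spin":0},{"travel":[0,0,0],"spin":0},{"travel":[0,0,-2],"spin":0},{"travel":[0,0,-4],"spin":0},{"travel":[0,0,-4.05],"spin":0},{"travel":[0,0,-4.05],"spin":0},{"travel":[0,0,-4.05],"spin":0}]' -1
python3 -m crank '[{"travel":[0,0,0],"spin":0},{"travel":[0,0,0],"spin":0},{"travel":[0,0,0],"spin":0},{"travel":[0,0,0],"spin":0},{"travel":[0,0,0],"spin":0},{"travel":[0,0,0],"spin":0},{"travel":[0,0,2],"spin":0},{"travel":[0,0,4],"spin":0}]' 1 40;python3 d.py
```

```text
time: 11.85
ee_pos: [433.6, 368.7, 112.7]
tcp_rot: [-0.001, 0.681, 0.732, -0.003]
wrist_force: [0.2, -0.2, 0.4]
width: 85.5
grip_force: 0.0
time: 12.72
ee_pos: [439.4, 368.3, 17.1]
tcp_rot: [0.001, 0.682, 0.731, 0.002]
wrist_force: [0.8, -0.4, 0.5]
width: 85.5
grip_force: 0.0
time: 13.72
ee_pos: [436.2, 366.9, 113.6]
tcp_rot: [-0.001, 0.682, 0.731, -0.002]
wrist_force: [1.7, 1.1, -1.2]
width: 39.6
grip_force: 41.0
jar [([442.3, 43.5], 88), ([468.1, -50.1], 87), ([581.2, 342.1], 122)]
dark [([344.4, -475.8], 48), ([254.6, 424.5], 286), ([539.5, -171.3], 663), ([474.6, 218.6], 479), ([609.4, -79.7], 83), ([557.6, 335.4], 16), ([699.6, -319.4], 190), ([694.7, 330.2], 600)]
13.82 [440.8 369.7 120.4] [0.6 0.  0.1] 39.6 41.2 [0.52 0.19 1.92 0.   1.02 0.45]
```

```bash
python3 -m crank '[{"travel":[1,-2.3,0],"spin":-0.02},{"travel":[2,-4.5,0],"spin":-0.02},{"travel":[3,-6.7,0],"spin":-0.02},{"travel":[4,-9,0],"spin":-0.02},{"travel":[5,-11.3,0],"spin":-0.02},{"travel":[6,-13.5,0],"spin":-0.02},{"travel":[6.8,-15.5,0],"spin":-0.02},{"travel":[6.8,-15.5,0],"spin":-0.02}]' 1 40
python3 -m crank '[{"travel":[0,0,0],"spin":0},{"travel":[0,0,-2],"spin":0},{"travel":[0,0,-3],"spin":0},{"travel":[0,0,-3.5],"spin":0},{"travel":[0,0,-3.95],"spin":0},{"travel":[0,0,-3.95],"spin":0},{"travel":[0,0,-3.95],"spin":0}]' 1 40
python3 -m crank '[{"travel":[0,0,0],"spin":0},{"travel":[0,0,0],"spin":0},{"travel":[0,0,0],"spin":0},{"travel":[0,0,1.5],"spin":0},{"travel":[0,0,4],"spin":0},{"travel":[0,0,4],"spin":0}]' -0.3;python3 d.py
```

```text
time: 14.82
ee_pos: [607.8, -23.5, 112.8]
tcp_rot: [-0.0, 0.691, 0.723, -0.001]
wrist_force: [-0.7, 0.5, -1.1]
width: 39.4
grip_force: 41.0
time: 15.7
ee_pos: [608.0, -19.8, 16.4]
tcp_rot: [0.001, 0.689, 0.725, 0.0]
wrist_force: [-0.2, -0.1, -0.6]
width: 39.2
grip_force: 41.3
time: 16.45
ee_pos: [611.8, -20.8, 122.6]
tcp_rot: [0.006, 0.689, 0.725, 0.004]
wrist_force: [-0.3, -0.2, 0.7]
width: 55.6
grip_force: 0.0
jar [([441.5, 44.0], 91), ([467.2, -62.9], 30), ([581.1, 342.0], 123)]
dark [([345.1, -474.9], 45), ([371.9, -53.3], 531), ([539.5, -171.3], 669), ([472.9, 218.4], 482), ([540.8, 14.7], 30), ([538.6, 30.2], 35), ([606.0, -15.1], 308), ([610.0, -79.0], 84), ([699.3, -319.3], 190), ([694.7, 330.0], 598)]
16.55 [607.9 -20.  116.7] [ 0.2 -0.2 -0.9] 55.8 0.0 [-0.2   0.27  1.84  0.    1.03 -0.25]
```

```bash
python3 -m crank '[{"travel":[-2,-0.4,0],"spin":0},{"travel":[-4,-0.8,0],"spin":0},{"travel":[-5.98,-1.26,0],"spin":0},{"travel":[-5.98,-1.26,0],"spin":0}]' -1; python3 d.py
```

```text
time: 17.05
ee_pos: [452.7, -50.5, 111.9]
tcp_rot: [-0.004, 0.69, 0.724, -0.002]
wrist_force: [0.2, -0.1, -0.4]
width: 85.6
grip_force: 0.0
jar [([442.3, 44.4], 91), ([468.1, -50.0], 87), ([581.5, 342.0], 123)]
dark [([343.7, -476.2], 57), ([290.1, -79.0], 90), ([539.8, -171.1], 671), ([474.5, 218.7], 484), ([546.4, 30.9], 21), ([609.9, -79.0], 87), ([557.6, 335.4], 16), ([622.0, -13.4], 166), ([699.2, -319.3], 195), ([694.5, 330.2], 602)]
17.15 [457.2 -51.3 114.5] [ 1.  -0.4  0.2] 85.5 0.0 [-0.33 -0.05  2.19  0.    1.   -0.38]
```

```bash
python3 -c "
from h import *
crop('top',190,135,460,265,2.96,'pics/t2.png',2)"
```

```text
(no output)
```

View pics/t2.png

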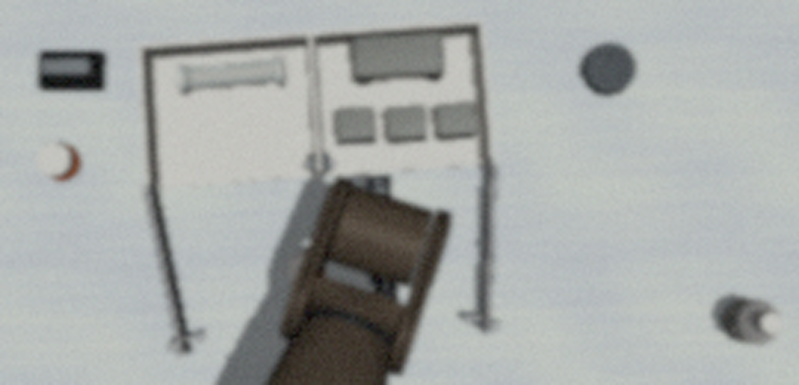

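All three arches stand in the right bay at (355,125), (405,123) and (456,120), and the other items haven't moved. The gripper is above jar B.

```bash
python3 -m crank '[{"travel":[0,0,-2],"spin":0},{"travel":[0,0,-3.5],"spin":0},{"travel":[0,0,-4],"spin":0},{"travel":[0,0,-4],"spin":0},{"travel":[0,0,-4],"spin":0}]' -1
python3 -m crank '[{"travel":[0,0,0],"spin":0},{"travel":[0,0,0],"spin":0},{"travel":[0,0,0],"spin":0},{"travel":[0,0,0],"spin":0},{"travel":[0,0,0],"spin":0},{"travel":[0,0,0],"spin":0},{"travel":[0,0,2],"spin":0},{"travel":[0,0,4],"spin":0}]' 1 40;python3 d.py
```

```text
time: 17.88
ee_pos: [459.6, -51.9, 17.1]
tcp_rot: [0.001, 0.689, 0.725, 0.001]
wrist_force: [-0.1, 0.3, 0.4]
width: 85.4
grip_force: 0.0
time: 18.88
ee_pos: [457.0, -51.1, 116.1]
tcp_rot: [-0.001, 0.689, 0.725, -0.0]
wrist_force: [1.2, -0.3, -0.0]
width: 42.6
grip_force: 40.8
jar [([442.4, 44.1], 88), ([581.5, 342.3], 120)]
dark [([343.5, -476.6], 54), ([286.9, -78.7], 107), ([539.5, -171.3], 666), ([475.0, 218.7], 484), ([546.2, 14.9], 17), ([546.4, 30.9], 21), ([610.0, -79.0], 88), ([558.3, 335.8], 18), ([622.0, -13.4], 166), ([699.0, -319.2], 196), ([694.7, 330.2], 606)]
18.98 [462.  -52.7 121.8] [ 0.1  0.5 -0.3] 42.5 40.9 [-0.33 -0.06  2.18  0.    1.   -0.38]
```

```bash
python3 -m crank '[{"travel":[1.5,1.2,0],"spin":0},{"travel":[3,2.5,0],"spin":0},{"travel":[4.5,3.8,0],"spin":0},{"travel":[5.6,4.9,0],"spin":0},{"travel":[5.6,4.9,0],"spin":0},{"travel":[5.6,4.9,0],"spin":0},{"travel":[5.6,4.9,-2],"spin":0},{"travel":[5.6,4.9,-3],"spin":0}]' 1 40
python3 -m crank '[{"travel":[0,0,0],"spin":0},{"travel":[0,0,-0.5],"spin":0},{"travel":[0,0,-0.95],"spin":0},{"travel":[0,0,-0.95],"spin":0},{"travel":[0,0,-0.95],"spin":0}]' 1 40
python3 -m crank '[{"travel":[0,0,0],"spin":0},{"travel":[0,0,0],"spin":0},{"travel":[0,0,0],"spin":0},{"travel":[0,0,1.5],"spin":0},{"travel":[0,0,4],"spin":0},{"travel":[0,0,4],"spin":0}]' -0.4;python3 d.py
```

```text
time: 19.98
ee_pos: [595.2, 70.1, 37.9]
tcp_rot: [-0.002, 0.69, 0.724, -0.002]
wrist_force: [-0.8, 0.2, -1.5]
width: 42.5
grip_force: 40.9
time: 20.6
ee_pos: [597.9, 71.1, 17.0]
tcp_rot: [-0.0, 0.689, 0.725, -0.0]
wrist_force: [0.3, -0.5, -1.1]
width: 42.4
grip_force: 43.7
time: 21.35
ee_pos: [602.4, 71.0, 123.9]
tcp_rot: [0.005, 0.689, 0.725, 0.004]
wrist_force: [0.4, -0.5, -0.7]
width: 59.8
grip_force: 0.0
jar [([443.0, 39.3], 67), ([581.0, 342.1], 121), ([609.8, 71.4], 116)]
dark [([342.9, -476.7], 52), ([357.9, 68.1], 507), ([461.7, 217.2], 530), ([539.0, -171.4], 665), ([609.9, -79.0], 87), ([559.7, 335.7], 20), ([622.0, -13.4], 166), ([699.2, -319.2], 191), ([694.7, 330.3], 604)]
21.45 [598.4  71.1 117.9] [ 0.3 -0.1  0. ] 60.0 0.0 [-0.05  0.25  1.85 -0.    1.03 -0.1 ]
```

```bash
python3 -m crank '[{"travel":[-2,-0.4,0],"spin":0},{"travel":[-4,-0.8,0],"spin":0},{"travel":[-6,-1.1,0],"spin":0},{"travel":[-6.55,-1.15,0],"spin":0},{"travel":[-6.55,-1.15,0],"spin":0},{"travel":[-6.55,-1.15,-0.5],"spin":0}]' -1; python3 d.py
python3 -m crank '[{"travel":[0,0,-2],"spin":0},{"travel":[0,0,-3],"spin":0},{"travel":[0,0,-3.55],"spin":0},{"travel":[0,0,-3.55],"spin":0},{"travel":[0,0,-3.55],"spin":0}]' -1
```

```text
time: 22.2
ee_pos: [436.5, 42.1, 105.2]
tcp_rot: [0.002, 0.689, 0.725, 0.001]
wrist_force: [0.0, 0.1, 0.6]
width: 85.4
grip_force: 0.0
jar [([442.3, 44.0], 88), ([581.3, 342.2], 121), ([609.7, 71.3], 112)]
dark [([343.3, -478.1], 65), ([280.7, 36.0], 91), ([539.6, -171.3], 675), ([474.3, 218.7], 495), ([610.3, -78.9], 91), ([559.6, 335.7], 22), ([622.0, -13.4], 166), ([651.7, -340.6], 17), ([698.8, -319.3], 200), ([694.8, 330.3], 612)]
22.3 [434.1  42.5 102.8] [-0.2 -0.3  0.5] 85.2 0.0 [-0.14 -0.09  2.25  0.    0.98 -0.19]
time: 22.92
ee_pos: [435.3, 42.2, 16.5]
tcp_rot: [0.001, 0.689, 0.725, 0.001]
wrist_force: [0.4, 0.4, -0.1]
width: 85.3
grip_force: 0.0
```

```bash
python3 -m crank '[{"travel":[0,0,0],"spin":0},{"travel":[0,0,0],"spin":0},{"travel":[0,0,0],"spin":0},{"travel":[0,0,0],"spin":0},{"travel":[0,0,0],"spin":0},{"travel":[0,0,0],"spin":0},{"travel":[0,0,2],"spin":0},{"travel":[0,0,4],"spin":0}]' 1 40
python3 -m crank '[{"travel":[1.5,0.8,0],"spin":0},{"travel":[3,1.6,0],"spin":0},{"travel":[4.5,2.4,0],"spin":0},{"travel":[6,3.2,0],"spin":0},{"travel":[6.45,3.5,0],"spin":0},{"travel":[6.45,3.5,0],"spin":0},{"travel":[6.45,3.5,-2],"spin":0},{"travel":[6.45,3.5,-3],"spin":0}]' 1 40
python3 -m crank '[{"travel":[0,0,0],"spin":0},{"travel":[0,0,-0.5],"spin":0},{"travel":[0,0,-0.95],"spin":0},{"travel":[0,0,-0.95],"spin":0},{"travel":[0,0,-0.95],"spin":0}]' 1 40
python3 -m crank '[{"travel":[0,0,0],"spin":0},{"travel":[0,0,0],"spin":0},{"travel":[0,0,0],"spin":0},{"travel":[0,0,1.5],"spin":0},{"travel":[0,0,4],"spin":0},{"travel":[0,0,4],"spin":0}]' -0.4;python3 d.py
```

```text
time: 23.92
ee_pos: [433.3, 42.4, 116.1]
tcp_rot: [-0.001, 0.689, 0.725, -0.001]
wrist_force: [0.8, -0.2, -1.3]
width: 42.7
grip_force: 40.8
time: 24.92
ee_pos: [592.2, 129.0, 38.0]
tcp_rot: [-0.002, 0.689, 0.724, -0.002]
wrist_force: [-0.1, -0.2, -0.8]
width: 42.8
grip_force: 41.0
time: 25.55
ee_pos: [595.4, 129.9, 17.0]
tcp_rot: [-0.0, 0.689, 0.725, -0.0]
wrist_force: [0.2, -0.3, -1.8]
width: 42.8
grip_force: 43.0
time: 26.3
ee_pos: [599.9, 130.2, 123.9]
tcp_rot: [0.005, 0.689, 0.725, 0.005]
wrist_force: [0.3, 0.9, 0.5]
width: 59.8
grip_force: 0.0
jar [([581.2, 342.2], 123), ([609.8, 71.1], 116), ([607.1, 131.5], 118)]
dark [([342.3, -476.2], 43), ([352.7, 148.4], 589), ([466.6, 219.1], 639), ([539.7, -171.3], 661), ([609.5, -79.6], 84), ([558.1, 335.3], 17), ([622.0, -13.4], 166), ([699.4, -319.2], 189), ([694.8, 330.1], 600)]
26.4 [595.9 129.9 118. ] [-1.   0.6 -1.2] 60.0 0.0 [ 0.05  0.27  1.83 -0.    1.04 -0.  ]
```

```bash
python3 -m crank '[{"travel":[-0.4,2.2,0],"spin":0},{"travel":[-0.8,4.4,0],"spin":0},{"travel":[-1.05,6.6,0],"spin":0},{"travel":[-1.05,8.45,0],"spin":0},{"travel":[-1.05,8.45,0],"spin":0},{"travel":[-1.05,8.45,-2],"spin":0},{"travel":[-1.05,8.45,-4.05],"spin":0},{"travel":[-1.05,8.45,-4.05],"spin":0}]' -1
python3 -m crank '[{"travel":[0,0,0],"spin":0},{"travel":[0,0,0],"spin":0},{"travel":[0,0,0],"spin":0},{"travel":[0,0,0],"spin":0},{"travel":[0,0,0],"spin":0},{"travel":[0,0,0],"spin":0},{"travel":[0,0,2],"spin":0},{"travel":[0,0,4],"spin":0}]' 1 40; python3 d.py
```

```text
time: 27.4
ee_pos: [563.9, 337.8, 8.4]
tcp_rot: [-0.003, 0.69, 0.724, -0.007]
wrist_force: [-0.5, 0.7, -0.7]
width: 85.4
grip_force: 0.0
time: 28.4
ee_pos: [568.7, 341.0, 116.7]
tcp_rot: [-0.0, 0.689, 0.725, -0.0]
wrist_force: [0.2, -0.0, 0.1]
width: 41.2
grip_force: 40.0
jar [([425.7, 372.1], 16), ([609.9, 71.0], 115), ([607.5, 130.7], 116)]
dark [([364.9, -464.9], 23), ([539.4, -171.2], 650), ([473.0, 218.4], 469), ([609.3, -80.0], 82), ([622.0, -13.6], 164), ([699.7, -319.1], 185), ([694.4, 330.5], 595)]
28.5 [573.6 343.1 124.7] [1.5 0.  0.2] 41.5 40.0 [0.39 0.37 1.69 0.   1.07 0.34]
```

```bash
python3 -m crank '[{"travel":[0.2,-1.5,0],"spin":0},{"travel":[0.4,-3,0],"spin":0},{"travel":[0.7,-4.5,0],"spin":0},{"travel":[0.9,-6.1,0],"spin":0},{"travel":[0.9,-6.1,0],"spin":0},{"travel":[0.9,-6.1,0],"spin":0},{"travel":[0.9,-6.1,-2],"spin":0},{"travel":[0.9,-6.1,-3],"spin":0}]' 1 40
python3 -m crank '[{"travel":[0,0,0],"spin":0},{"travel":[0,0,-0.5],"spin":0},{"travel":[0,0,-0.95],"spin":0},{"travel":[0,0,-0.95],"spin":0},{"travel":[0,0,-0.95],"spin":0}]' 1 40
python3 -m crank '[{"travel":[0,0,0],"spin":0},{"travel":[0,0,0],"spin":0},{"travel":[0,0,0],"spin":0},{"travel":[0,0,1.5],"spin":0},{"travel":[0,0,4],"spin":0},{"travel":[0,0,4],"spin":0}]' -0.4
python3 -m crank '[{"travel":[0,2,0],"spin":0},{"travel":[-1,4,0],"spin":0},{"travel":[-3,5,0],"spin":0},{"travel":[-5,5,0],"spin":0},{"travel":[-5,5,0],"spin":0},{"travel":[-5,5,0],"spin":0}]' 1 40
python3 d.py; python3 -c "
from h import *
crop('top',190,135,460,265,2.96,'pics/t3.png',2)"
```

```text
time: 29.5
ee_pos: [589.8, 189.8, 38.1]
tcp_rot: [-0.001, 0.689, 0.725, -0.001]
wrist_force: [-0.2, 0.1, -1.0]
width: 41.4
grip_force: 40.2
time: 30.12
ee_pos: [593.0, 189.2, 19.1]
tcp_rot: [0.001, 0.689, 0.725, 0.001]
wrist_force: [-1.5, 1.0, 7.1]
width: 41.6
grip_force: 41.8
time: 30.88
ee_pos: [596.0, 189.3, 123.7]
tcp_rot: [0.004, 0.689, 0.725, 0.005]
wrist_force: [-0.7, 0.6, 0.0]
width: 59.9
grip_force: 0.0
time: 31.62
ee_pos: [466.9, 313.6, 116.5]
tcp_rot: [0.0, 0.689, 0.725, 0.0]
wrist_force: [-0.1, -0.0, 0.4]
width: -0.2
grip_force: 0.0
jar [([609.6, 70.9], 113), ([607.8, 130.8], 112), ([604.4, 190.8], 113)]
dark [([341.0, -476.9], 45), ([257.1, 366.5], 155), ([538.9, -171.3], 665), ([474.7, 218.7], 481), ([609.5, -79.6], 84), ([622.0, -13.4], 166), ([699.7, -319.2], 188), ([694.6, 330.3], 596)]
31.73 [468.  313.5 117.1] [-0.5  0.4  0.7] -0.0 0.0 [ 0.41  0.18  1.95 -0.    1.02  0.36]
```

View pics/t3.png

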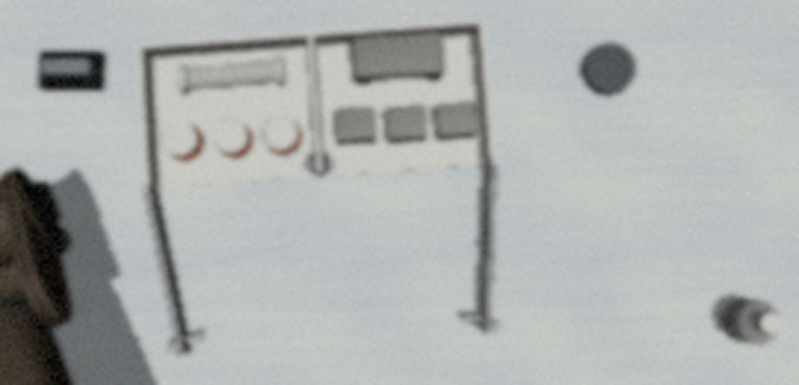

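All six stand in their bays: jars at (188,140), (235,138) and (284,135), arches unchanged. Next I'll work out the door pushes: fingers shut, contact 150 mm from the hinge, tool turning with the door.

```bash
cat > door.py <<'E'
import numpy as np,sys
yaw=.055;C=np.array([631,27.4]);ex=np.array([np.cos(yaw),np.sin(yaw)]);ey=np.array([-ex[1],ex[0]])
def pose(side,th,r=150,off=15):  # side +1 left, -1 right -> x,y, closing angle (mod pi)
    H=C-89*ex+side*206*ey
    a=np.arctan2(*(-side*ey)[::-1])-side*th; n=a-side*np.pi/2
    p=H+r*np.array([np.cos(a),np.sin(a)])+off*np.array([np.cos(n),np.sin(n)])
    return *p,(a+.6)%np.pi-.6
def table(side,start,ths,offs):
    for t,o in zip(ths,offs):
        x,y,a=pose(side,t,off=o);print(t,o,"xy",round(x,1),round(y,1),"travel",round((x-start[0])/25,2),round((y-start[1])/25,2),"spin",round(a-start[2],2),"closing",round(a,3))
E
python3 - <<'E'
from door import *
s=(466.6,313.5,.051)
table(1,s,[1.45],[45])
x,y,a=pose(1,1.45,off=45)
table(1,(x,y,a),[1.45,1.35,1.25,1.15,1.05,.95,.85,.75],[15]*8)
x,y,a=pose(1,.75);table(1,(x,y,a),[.65,.55,.45,.35,.27,.19,.13],[15]*7)
x,y,a=pose(1,.13);table(1,(x,y,a),[.10,.07,.04,.02,0],[15]*5)
E
```

```text
1.45 45 xy 375.3 246.3 travel -3.65 -2.69 spin 0.12 closing 0.176
1.45 15 xy 380.5 216.7 travel 0.21 -1.18 spin 0.0 closing 0.176
1.35 15 xy 382.4 201.8 travel 0.29 -1.78 spin 0.1 closing 0.276
1.25 15 xy 385.8 187.1 travel 0.42 -2.37 spin 0.2 closing 0.376
1.15 15 xy 390.6 172.8 travel 0.61 -2.94 spin 0.3 closing 0.476
1.05 15 xy 396.8 159.1 travel 0.86 -3.49 spin 0.4 closing 0.576
0.95 15 xy 404.4 146.1 travel 1.17 -4.01 spin 0.5 closing 0.676
0.85 15 xy 413.2 133.9 travel 1.52 -4.5 spin 0.6 closing 0.776
0.75 15 xy 423.2 122.6 travel 1.92 -4.95 spin 0.7 closing 0.876
0.65 15 xy 434.3 112.4 travel 0.44 -0.41 spin 0.1 closing 0.976
0.55 15 xy 446.4 103.3 travel 0.92 -0.77 spin 0.2 closing 1.076
0.45 15 xy 459.2 95.5 travel 1.44 -1.08 spin 0.3 closing 1.176
0.35 15 xy 472.8 89.0 travel 1.98 -1.34 spin 0.4 closing 1.276
0.27 15 xy 484.2 84.8 travel 2.44 -1.51 spin 0.48 closing 1.356
0.19 15 xy 495.8 81.6 travel 2.9 -1.64 spin 0.56 closing 1.436
0.13 15 xy 504.6 79.7 travel 3.26 -1.71 spin 0.62 closing 1.496
0.1 15 xy 509.1 79.0 travel 0.18 -0.03 spin 0.03 closing 1.526
0.07 15 xy 513.6 78.4 travel 0.36 -0.05 spin 0.06 closing 1.556
0.04 15 xy 518.1 78.0 travel 0.54 -0.07 spin 0.09 closing 1.586
0.02 15 xy 521.1 77.8 travel 0.66 -0.08 spin 0.11 closing 1.606
0 15 xy 524.1 77.6 travel 0.78 -0.09 spin 0.13 closing 1.626
```

Parts of that path are close to the arm's inner reach limit of 425 mm, so I'll push at 120 mm from the hinge.

```bash
sed -i 's/r=150/r=120/' door.py
python3 - <<'E'
from door import *
s=(466.6,313.5,.051)
table(1,s,[1.45],[45])
x,y,a=pose(1,1.45,off=45)
table(1,(x,y,a),[1.45,1.35,1.25,1.15,1.05,.95,.85,.75],[15]*8)
x,y,a=pose(1,.75);table(1,(x,y,a),[.65,.55,.45,.35,.27,.19,.13],[15]*7)
x,y,a=pose(1,.13);table(1,(x,y,a),[.10,.07,.04,.02,0],[15]*5)
E
python3 -m crank '[{"travel":[-1.5,-1,0],"spin":0.12},{"travel":[-2.46,-2.47,0],"spin":0.12},{"travel":[-2.46,-2.47,0],"spin":0.12}]' 1 40
```

```text
1.45 45 xy 404.8 251.5 travel -2.47 -2.48 spin 0.12 closing 0.176
1.45 15 xy 410.0 222.0 travel 0.21 -1.18 spin 0.0 closing 0.176
1.35 15 xy 411.3 210.0 travel 0.26 -1.66 spin 0.1 closing 0.276
1.25 15 xy 413.7 198.1 travel 0.36 -2.14 spin 0.2 closing 0.376
1.15 15 xy 417.3 186.6 travel 0.5 -2.6 spin 0.3 closing 0.476
1.05 15 xy 422.0 175.4 travel 0.69 -3.04 spin 0.4 closing 0.576
0.95 15 xy 427.8 164.8 travel 0.92 -3.47 spin 0.5 closing 0.676
0.85 15 xy 434.6 154.9 travel 1.19 -3.87 spin 0.6 closing 0.776
0.75 15 xy 442.4 145.6 travel 1.51 -4.24 spin 0.7 closing 0.876
0.65 15 xy 451.1 137.2 travel 0.35 -0.34 spin 0.1 closing 0.976
0.55 15 xy 460.6 129.7 travel 0.73 -0.64 spin 0.2 closing 1.076
0.45 15 xy 470.8 123.2 travel 1.13 -0.9 spin 0.3 closing 1.176
0.35 15 xy 481.6 117.7 travel 1.57 -1.12 spin 0.4 closing 1.276
0.27 15 xy 490.6 114.2 travel 1.92 -1.26 spin 0.48 closing 1.356
0.19 15 xy 499.8 111.3 travel 2.29 -1.37 spin 0.56 closing 1.436
0.13 15 xy 506.9 109.7 travel 2.58 -1.44 spin 0.62 closing 1.496
0.1 15 xy 510.4 109.0 travel 0.14 -0.03 spin 0.03 closing 1.526
0.07 15 xy 514.0 108.4 travel 0.29 -0.05 spin 0.06 closing 1.556
0.04 15 xy 517.6 108.0 travel 0.43 -0.07 spin 0.09 closing 1.586
0.02 15 xy 520.0 107.7 travel 0.53 -0.08 spin 0.11 closing 1.606
0 15 xy 522.4 107.6 travel 0.62 -0.08 spin 0.13 closing 1.626
time: 32.2
ee_pos: [403.9, 250.1, 116.0]
tcp_rot: [-0.0, 0.645, 0.764, -0.001]
wrist_force: [0.9, -0.3, 0.5]
width: 0.3
grip_force: 0.0
```

```bash
python3 -m crank '[{"travel":[0,0,-1.5],"spin":0},{"travel":[0,0,-3.3],"spin":0},{"travel":[0,0,-3.3],"spin":0},{"travel":[0,0,-3.3],"spin":0}]' 1 40
python3 -m crank '[{"travel":[0.2,-1.2,0],"spin":0},{"travel":[0.26,-1.66,0],"spin":0.1},{"travel":[0.36,-2.14,0],"spin":0.2},{"travel":[0.5,-2.6,0],"spin":0.3},{"travel":[0.7,-3.05,0],"spin":0.4},{"travel":[0.92,-3.47,0],"spin":0.5},{"travel":[1.2,-3.87,0],"spin":0.6},{"travel":[1.5,-4.25,0],"spin":0.7}]'
python3 -m crank '[{"travel":[0.35,-0.34,0],"spin":0.1},{"travel":[0.73,-0.64,0],"spin":0.2},{"travel":[1.13,-0.9,0],"spin":0.3},{"travel":[1.57,-1.12,0],"spin":0.4},{"travel":[1.92,-1.26,0],"spin":0.48},{"travel":[2.3,-1.37,0],"spin":0.56},{"travel":[2.58,-1.44,0],"spin":0.62}]'; python3 -c "
from h import *
st()
crop('top',220,135,380,265,4.5,'pics/t4.png',1)"
```

```text
time: 32.7
ee_pos: [406.9, 252.5, 35.7]
tcp_rot: [0.001, 0.645, 0.764, 0.001]
wrist_force: [-0.3, 1.1, -0.1]
width: 0.0
grip_force: 0.0
time: 33.7
ee_pos: [445.3, 145.7, 37.2]
tcp_rot: [0.002, 0.342, 0.94, 0.001]
wrist_force: [-0.2, 0.3, 0.2]
width: -0.0
grip_force: 0.3
time: 34.58
ee_pos: [509.8, 109.6, 37.3]
tcp_rot: [0.003, 0.039, 0.999, 0.0]
wrist_force: [-0.2, 0.4, 0.3]
width: -0.1
grip_force: 0.2
34.58 [509.8 109.6  37.3] [-0.2  0.4  0.3] -0.1 0.2 [ 0.02  0.22  2.08  0.    0.84 -1.48]
```

View pics/t4.png

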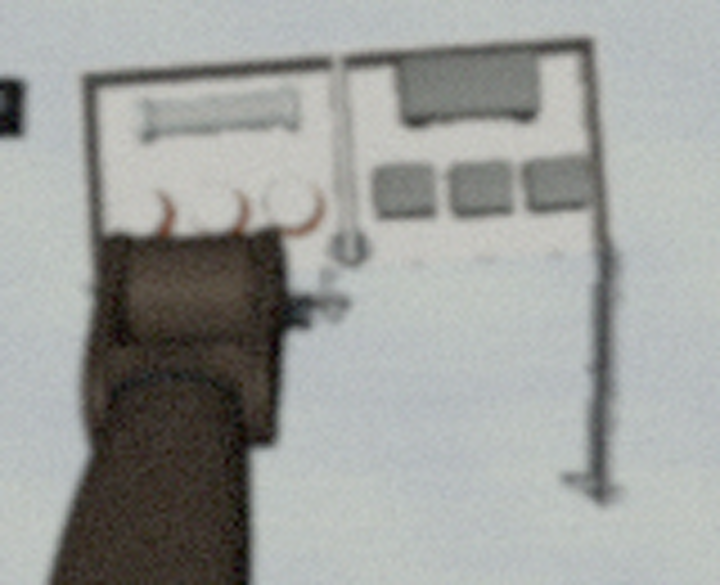

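The left door is following the tool, its edge at (335,300) and about 40 mm from the catch. I'll push on in small steps and watch the force.

```bash
python3 -m crank '[{"travel":[0.15,-0.03,0],"spin":0.03},{"travel":[0.3,-0.05,0],"spin":0.06},{"travel":[0.43,-0.07,0],"spin":0.09},{"travel":[0.53,-0.08,0],"spin":0.11},{"travel":[0.62,-0.08,0],"spin":0.13}]'
python3 -m crank '[{"travel":[0.06,0,0],"spin":0},{"travel":[0.12,0,0],"spin":0},{"travel":[0.18,0,0],"spin":0}]'
```

```text
time: 35.25
ee_pos: [520.0, 107.4, 33.8]
tcp_rot: [-0.004, -0.026, 1.0, -0.0]
wrist_force: [-5.7, -2.5, 3.9]
width: 0.0
grip_force: 2.7
time: 35.62
ee_pos: [525.0, 107.6, 34.1]
tcp_rot: [-0.003, -0.025, 1.0, -0.0]
wrist_force: [-10.6, -2.1, 8.7]
width: 0.2
grip_force: 5.4
```

```bash
python3 -m crank '[{"travel":[0.06,0,0],"spin":0},{"travel":[0.12,0,0],"spin":0}]'
```

```text
time: 35.88
ee_pos: [525.0, 107.7, 33.8]
tcp_rot: [-0.008, -0.025, 1.0, -0.0]
wrist_force: [-18.6, -1.9, 13.1]
width: -0.1
grip_force: 9.4
```

The tool has stopped at x = 525 with the force climbing past the catch's 5 N, so the left door looks shut. I'll back off and check.

```bash
python3 -m crank '[{"travel":[-0.8,0,0],"spin":0},{"travel":[-1.6,0,0],"spin":0},{"travel":[-1.6,0,2],"spin":0},{"travel":[-1.6,0,4],"spin":0},{"travel":[-1.6,-1,5],"spin":0},{"travel":[-1.6,-3,5],"spin":0},{"travel":[-1.6,-5.5,5],"spin":0},{"travel":[-1.6,-7.5,5],"spin":0}]'
python3 - <<'E'
from h import *
from door import *
crop('top',220,135,380,265,4.5,'pics/t5.png',2);st()
x=506.9
# commanded: chain
cx=466.6+25*(-2.46+1.5+2.58+.62+.18+.12-1.6);cy=313.5+25*(-2.47-4.25-1.44-.08-7.5);ca=.051+.12+.7+.62+.13
print(cx,cy,ca)
# right door table, start above outside
table(-1,(cx,cy,ca),[1.47],[45])
x,y,a=pose(-1,1.47,off=45)
table(-1,(x,y,a),[1.47,1.35,1.25,1.15,1.05,.95,.85,.75],[13]*8)
x,y,a=pose(-1,.75,off=13);table(-1,(x,y,a),[.65,.55,.45,.35,.27,.19,.13],[13]*7)
x,y,a=pose(-1,.13,off=13);table(-1,(x,y,a),[.10,.07,.04,.02,0],[13]*5)
E
```

```text
time: 36.88
ee_pos: [491.0, -82.1, 160.2]
tcp_rot: [0.002, -0.025, 1.0, -0.001]
wrist_force: [0.8, 1.1, 1.1]
width: 0.0
grip_force: 0.0
36.98 [491.3 -84.2 160.3] [ 0.1  1.  -0.9] 0.1 0.0 [-0.37 -0.03  2.08 -0.    1.09 -1.99]
490.1 -80.0 1.621
1.47 45 xy 431.5 -222.6 travel -2.34 -5.71 spin -1.67 closing -0.046
1.47 13 xy 433.0 -190.7 travel 0.06 1.28 spin 0.0 closing -0.046
1.35 13 xy 433.0 -176.2 travel 0.06 1.86 spin -0.12 closing -0.166
1.25 13 xy 434.3 -164.2 travel 0.11 2.34 spin -0.22 closing -0.266
1.15 13 xy 436.7 -152.4 travel 0.21 2.81 spin -0.32 closing -0.366
1.05 13 xy 440.4 -140.9 travel 0.36 3.27 spin -0.42 closing -0.466
0.95 13 xy 445.2 -129.8 travel 0.55 3.71 spin -0.52 closing -0.566
0.85 13 xy 451.1 -119.3 travel 0.78 4.13 spin 2.52 closing 2.476
0.75 13 xy 457.9 -109.4 travel 1.06 4.53 spin 2.42 closing 2.376
0.65 13 xy 465.8 -100.2 travel 0.31 0.37 spin -0.1 closing 2.276
0.55 13 xy 474.5 -91.9 travel 0.66 0.7 spin -0.2 closing 2.176
0.45 13 xy 484.0 -84.4 travel 1.04 1.0 spin -0.3 closing 2.076
0.35 13 xy 494.2 -78.0 travel 1.45 1.25 spin -0.4 closing 1.976
0.27 13 xy 502.8 -73.6 travel 1.79 1.43 spin -0.48 closing 1.896
0.19 13 xy 511.7 -69.9 travel 2.15 1.58 spin -0.56 closing 1.816
0.13 13 xy 518.6 -67.6 travel 2.43 1.67 spin -0.62 closing 1.756
0.1 13 xy 522.1 -66.6 travel 0.14 0.04 spin -0.03 closing 1.726
0.07 13 xy 525.6 -65.7 travel 0.28 0.08 spin -0.06 closing 1.696
0.04 13 xy 529.1 -65.0 travel 0.42 0.11 spin -0.09 closing 1.666
0.02 13 xy 531.5 -64.5 travel 0.52 0.13 spin -0.11 closing 1.646
0 13 xy 533.9 -64.1 travel 0.61 0.14 spin -0.13 closing 1.626
```

View pics/t5.png

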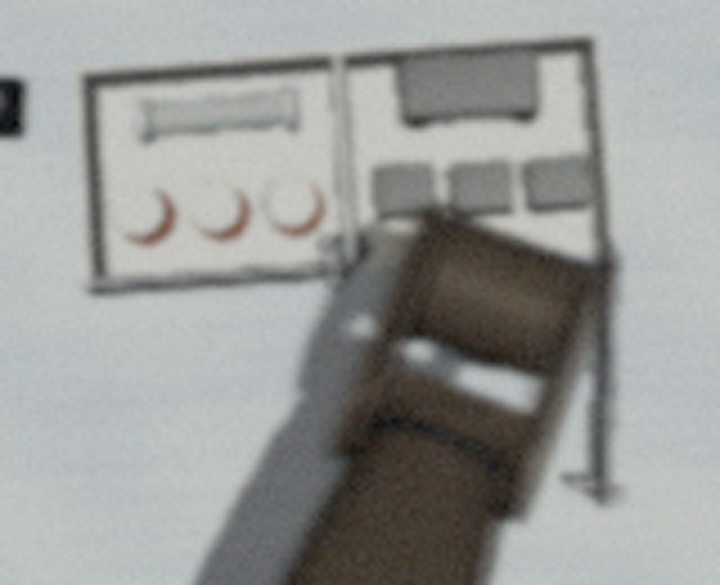

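The left door is flush, its line running straight from (90,288) to (340,268). Now the right door.

```bash
python3 -m crank '[{"travel":[0,-1,0],"spin":-0.18},{"travel":[-0.5,-2,0],"spin":-0.36},{"travel":[-1,-3,0],"spin":-0.54},{"travel":[-1.5,-4,0],"spin":-0.72},{"travel":[-2,-5,0],"spin":-0.9},{"travel":[-2.34,-5.7,0],"spin":-1.08},{"travel":[-2.34,-5.7,0],"spin":-1.26},{"travel":[-2.34,-5.7,0],"spin":-1.44}]'
python3 -m crank '[{"travel":[0,0,0],"spin":-0.18},{"travel":[0,0,0],"spin":-0.23},{"travel":[0,0,-2],"spin":-0.23},{"travel":[0,0,-4],"spin":-0.23},{"travel":[0,0,-5],"spin":-0.23},{"travel":[0,0,-5],"spin":-0.23}]'
python3 -m crank '[{"travel":[0.06,1.2,0],"spin":0},{"travel":[0.06,1.86,0],"spin":-0.12},{"travel":[0.1,2.34,0],"spin":-0.22},{"travel":[0.2,2.8,0],"spin":-0.32},{"travel":[0.36,3.27,0],"spin":-0.42},{"travel":[0.55,3.7,0],"spin":-0.52},{"travel":[0.78,4.13,0],"spin":-0.62},{"travel":[1.06,4.53,0],"spin":-0.72}]'
python3 -m crank '[{"travel":[0.31,0.37,0],"spin":-0.1},{"travel":[0.66,0.7,0],"spin":-0.2},{"travel":[1.04,1,0],"spin":-0.3},{"travel":[1.45,1.25,0],"spin":-0.4},{"travel":[1.79,1.43,0],"spin":-0.48},{"travel":[2.15,1.58,0],"spin":-0.56},{"travel":[2.43,1.67,0],"spin":-0.62}]'
```

```text
time: 37.98
ee_pos: [432.3, -222.3, 159.6]
tcp_rot: [0.001, 0.643, 0.766, 0.0]
wrist_force: [0.0, -0.5, -0.6]
width: 0.2
grip_force: 0.0
time: 38.72
ee_pos: [430.8, -220.8, 32.4]
tcp_rot: [-0.002, 0.724, 0.689, -0.0]
wrist_force: [-0.2, 0.1, -0.2]
width: 0.1
grip_force: 0.0
time: 39.72
ee_pos: [460.0, -109.1, 36.5]
tcp_rot: [0.002, 0.921, 0.389, 0.001]
wrist_force: [-0.9, -0.4, 0.3]
width: 0.3
grip_force: 0.3
time: 40.6
ee_pos: [520.9, -67.2, 36.6]
tcp_rot: [0.001, 0.996, 0.09, 0.002]
wrist_force: [-0.1, -1.4, 0.0]
width: -0.1
grip_force: 0.2
```

```bash
python3 -m crank '[{"travel":[0.14,0.04,0],"spin":-0.03},{"travel":[0.28,0.08,0],"spin":-0.06},{"travel":[0.42,0.1,0],"spin":-0.09},{"travel":[0.52,0.12,0],"spin":-0.11},{"travel":[0.6,0.14,0],"spin":-0.13}]'
python3 -m crank '[{"travel":[0.04,0,0],"spin":0},{"travel":[0.08,0,0],"spin":0}]'
```

```text
time: 41.22
ee_pos: [533.7, -63.7, 34.5]
tcp_rot: [-0.0, 1.0, 0.025, -0.0]
wrist_force: [-0.1, -0.1, -0.8]
width: -0.0
grip_force: 0.0
time: 41.48
ee_pos: [534.4, -63.7, 34.3]
tcp_rot: [-0.0, 1.0, 0.026, -0.002]
wrist_force: [-8.1, -0.2, 6.0]
width: -0.2
grip_force: 4.2
```

```bash
python3 -m crank '[{"travel":[0.06,0,0],"spin":0},{"travel":[0.1,0,0],"spin":0}]'
python3 -m crank '[{"travel":[-0.8,0,0],"spin":0},{"travel":[-1.6,0,0],"spin":0},{"travel":[-1.6,0,2],"spin":0},{"travel":[-1.6,0,4],"spin":0},{"travel":[-1.6,-2.5,5],"spin":0},{"travel":[-1.6,-5,5],"spin":0},{"travel":[-1.6,-7.5,5],"spin":0},{"travel":[-1.6,-10,5],"spin":0}]'
python3 -m crank '[{"travel":[0,-2,0],"spin":0},{"travel":[-1,-4,1],"spin":0},{"travel":[-1,-4,1],"spin":0}]'
python3 - <<'E'
from h import *
st()
def c(n,x0,y0,x1,y1,f):
    im=np.mean([optics.get_image(n).astype(float) for _ in range(2)],0)
    return cv2.resize(np.clip(im*1.6,0,255).astype(np.uint8)[y0:y1,x0:x1],None,fx=f,fy=f,interpolation=cv2.INTER_CUBIC)
a=c("top",195,138,415,210,3.5);b=c("scene",190,185,500,285,2.484)
w=min(a.shape[1],b.shape[1]);cv2.imwrite("pics/fin.png",np.vstack([a[:,:w],b[:,:w]]))
E
```

```text
time: 41.72
ee_pos: [534.5, -63.7, 34.1]
tcp_rot: [-0.001, 1.0, 0.026, -0.006]
wrist_force: [-16.5, -0.4, 13.3]
width: 0.2
grip_force: 8.5
time: 42.72
ee_pos: [499.0, -312.0, 160.1]
tcp_rot: [0.001, 1.0, 0.025, 0.001]
wrist_force: [1.0, 0.2, -0.2]
width: -0.0
grip_force: 0.0
time: 43.1
ee_pos: [473.2, -414.5, 187.3]
tcp_rot: [0.003, 1.0, 0.023, 0.002]
wrist_force: [-0.3, 0.5, 0.5]
width: -0.3
grip_force: 0.0
43.1 [ 473.2 -414.5  187.3] [-0.3  0.5  0.5] -0.3 0.0 [-0.88  0.23  1.74 -0.    1.16  0.64]
```

View pics/fin.png

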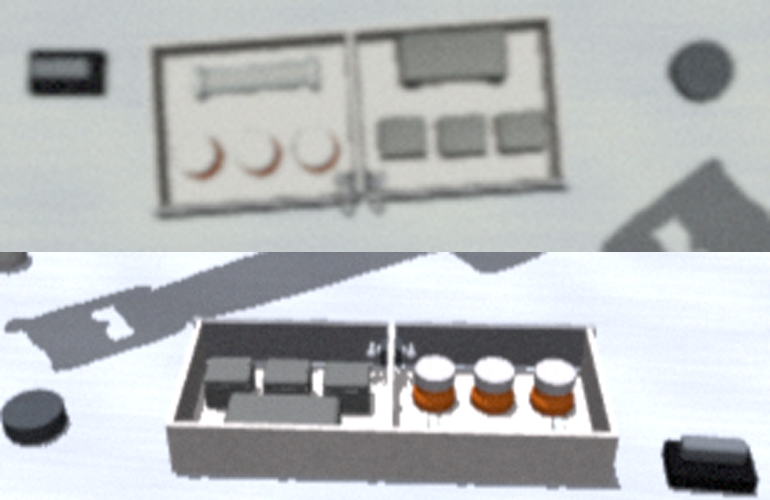

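Both doors are flush and shut (front line from (160,212) to (560,185)). The three jars stand upright beside the tube and the three arches beside the cave, and the scraper, puck and bottle look where they were.

```bash
python3 -c "
from station import ticket
print(ticket.close_job())"
```

```text
the job is handed in; nothing more can be done
None
```

The job is handed in at about 43 s of the 210 s: all three arches stand with the cave, all three jars with the tube, both doors look fully shut in the final pictures, and I left the cave, tube, scraper, bottle and puck alone.

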